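Refit the hob knob and hold it pressed

TASK

One knob of the tabletop gas hob has come off and lies on the table. Pick it up, turn it so that the flat in its socket matches the flat of the bare D-shaft, push it fully home on that shaft, and keep pressing the knob fully in, as one does to light a burner: finish while still holding it and pressing it down. Leave the other, fitted knob alone, and do not knock over or shift the spice jar.

Things in the scene. Friction and masses are not known exactly. Their poses are not given: they have to be found in the camera images.
- knob: loose grey cooker knob standing on its skirt on the table, 35 to 70 g. Origin: centre of its underside, z up. Round skirt 48 mm across; roof 20 mm up; on it a finger bar with flat sides, 14 mm wide (y), 44 long (x), 20 to 38 mm above the underside. A pointer nose 6 mm wide at the bar's +x end reaches 37 mm from the axis and tells which way round it is
- knob_socket (a point): centre of the ceiling of the D-shaped socket in the knob's underside, 16 mm above the underside, on its axis; axes as the knob. Socket: 16 mm deep, diameter 15.6 mm, flat on the +x side (under the pointer) 2.3 mm from the axis; 0.8 mm clearance all round on the shaft, so the x axes must agree within about 7 degrees. Fully home it meets the shaft's tip
- shaft_tip (a point): centre of the tip of the bare upright steel D-shaft at the front of the hob; z up, sinks with the shaft. Diameter 14 mm, flat on the +x side 1.5 mm from the axis, tip tapered over the last 4 mm; stands 30 mm out of the hob's top. It does not turn, only sinks straight down on a spring
- valve: black round base plate of the bare shaft, fixed, 72 mm across, 3 mm thick; origin at the hob's top on the shaft's axis. A raised rib (20 x 5 mm, 5 mm high) at its edge reaches 54 mm from the axis and points along +x, the way the flat faces and the knob's pointer must point. The hob is a two-burner tabletop one, 450 x 290 mm, top 55 mm above the table
- shaft (a joint): how far the bare shaft is pressed in, m: 0 up, 0.006 fully in at a hard stop; the spring pushes back with 3 N at 0 and 9 N at 0.006. Fully in, the seated knob's underside is 5 mm above the base plate
- fitted_knob: the other control: the same knob, already fitted on the hob beside the bare shaft (130 mm to its left or right), pointer along +x; fixed. Origin at the hob's top on its axis; its knob reaches 52 mm above that
- spice_jar: a standing round spice jar with a black cap, 41 mm across and 105 mm high; origin at the centre of its underside; loose
- knob_pointer (a point): tip of the knob's pointer nose: 37 mm from the axis along the knob's +x, 28 mm above the underside; axes as the knob

How it is judged (in metres and radians):
On the way, in this order (a step that is already met when the one before it is completed fails the run):
1. the knob is picked up: its underside more than 40 mm above the table (height (world z) of knob above 0.04 m), for 0.1 s.
2. the knob is fully home on the D-shaft: socket ceiling within 3 mm of the shaft's tip, on its axis within 2.5 mm, level, pointer the way the shaft's flat faces (z of knob_socket in the frame of shaft_tip below 0.003 m and horizontal distance between knob_socket and shaft_tip below 0.0025 m and angle between knob's own z axis and vertical below 0.12 rad and x of knob_pointer in the frame of shaft_tip above 0.03 m), for 0.2 s.
At the end, for the whole second after the job is handed in: Knob on the bare shaft: socket ceiling within 3 mm of the tip, on axis within 2.5 mm, level within 0.12 rad, pointer along the shaft's +x within 0.3 rad; shaft in by over 4.5 of 6 mm with over 4 N from the knob; fingers still on the knob (over 3 N), all through the last second (all of step 2 and angle between the x axis of knob and the x axis of shaft_tip, either way round below 0.3 rad and value of joint shaft above 0.0045 m and contact force between knob and shaft above 4 N and contact force between the fingers and knob above 3 N); the arm keeps its last pose, push and grip.
It fails at once if the fitted knob is pushed by the robot (more than 3 N) (contact force between any of the arm, the fingers and fitted_knob above 3 N).
It fails at once if the spice jar is shifted by more than 30 mm or tipped (distance of spice_jar from where it was at the start of the episode above 0.03 m or angle between spice_jar's own z axis and vertical above 0.5 rad).
It also fails if it takes over 38 s, if anything falls off the work surface, if the arm or the gripper's body presses on something with over 40 N, if the wrist force passes 120 N, or if a joint passes its speed limit or range.

ROBOT

A 6-joint arm with a two-finger parallel gripper is mounted at the origin on a cart in front of the work surface, level with it; the furniture and walls round the work are solid. World frame = base frame: x ahead of the robot, y to its left, z up, the work surface at z = 0. Lengths are in mm, angles in rad, forces in N, time in s.
With the tool pointing down it reaches from about 350 to 875 mm from the base axis. Payload 4.2 kg.
Tool frame: the origin (TCP) lies between the finger pads; the fingertips stand 17 mm ahead of it and the grasp point (between the pads) lies 2 mm behind it; z points along the fingers, y is the line along which they close (so a half turn about z gives the same grasp; the last joint's range is limited). The gripper opens to 85 mm and grips with 20 to 120 N. Pads are 22 mm wide; open, the fingers measure 114 mm over their backs; the gripper's body (76 mm by 85 mm) begins 54 mm behind the grasp point. The pads swing forward as they close: fully open they stand 13 mm farther back than shut.
Start: joints at [-0.987, 0.385, 0.008, 0, -1.194, -0.259], TCP at [199.465, -592.295, 248.312] pointing down, gripper open.
Joint ranges: [-3.14, 3.14], [-1.21, 2.06], [-1.07, 1.41], [-3.16, 2.05], [-2.99, -0.16], [-3.1, 3.1]. Speed limits (rad/s): [2.79, 2.79, 3.14, 3.14, 3.14, 3.14].

INTERFACE

Orientations are given as a unit quaternion [x, y, z, w].
In Python, from bench import arm, camrig, probe_bus gives the robot as it stands (arm), with the cameras (camrig) and the readings (probe_bus).
- The arm moves only by the tool step_hand, called after "Request:" by a JSON object that holds its "api" and its "payload", one argument or row to a line. Schema: {"type":"object","properties":{"deltas":{"type":"array","items":{"type":"array","items":{"type":"number"},"minItems":6,"maxItems":6},"minItems":1,"maxItems":10},"finger_gap":{"type":"number"},"only":{"type":"string"},"quiet":{"type":"boolean"},"lines":{"type":"string"}},"required":["deltas"],"additionalProperties":false}. deltas is a list of rows, 1 to 10 of them, each of 6 numbers: dx, dy, dz in fractions of the full range, 1 being 1000 mm, then a rotation vector rx, ry, rz in a scale on which 1.0 is 4 rad; each row is the pose to reach, as a shift and turn from the pose commanded when the call began, along the tool's axes at that moment; what a row does not reach only later rows make up. A row lasts 1/10 s, in which the tool goes at most 50 mm and 0.15 rad, less where a joint would pass 70% of its speed; a pose out of reach is approached as far as the arm can. finger_gap is the finger opening in mm, set as the call begins (left out keeps the last). The fingers move at their own pace and stop on an object; the grip force is fixed at half the most. Time passes only in rows, so rows that do not move let the fingers close. The tool returns the time, the measured TCP pose, the force, the opening and the grip force at its end. only (a regular expression) keeps the lines of the reply that match it, lines (a string "A,B") keeps lines A to B, and quiet returns only ok. Input that does not fit is refused with a message, and nothing moves.
- probe_bus.read_state(): the state, without advancing time (a new reading comes with each control period).
- camrig.get_image(name): name is "scene" or "top" or "wrist"; returns the picture (420x560x3 uint8, blue, green, red); there is no depth.
- camrig.get_calibration(name): a dict with "K" (3x3 intrinsics, pixels), "rvec" (rotation vector, rad) and "tvec" (3), from world to camera coordinates, as OpenCV has them. Camera axes: x right, y down, z forward; pixel columns grow to the right and rows downward; lengths in mm; the calibration is good to about 2 mm. The wrist camera is an equidistant fisheye: a pixel r from the principal point sees the ray r / f radians off the axis. A picture is of the moment at which its call begins: read the wrist's pose just before it. get_calibration takes no time and is no camera call; for the wrist camera it gives the pose at the moment of the call.
- arm.job_done(): hands the job in; it is judged then, once.
The state is a dict: "clock": time; "joints": joint angles; "joint_vel": joint speeds; "joint_efforts": joint torques, N m; "position": TCP position; "ee_rot": TCP orientation; "contact_force": force on the tool from outside, world axes, zero at the start; "wrist_torque": the same for the moment, N m; "gripper_width": finger opening in mm; "grasp_force": force on a finger pad.
Only numpy, scipy, OpenCV 4.12 (cv2) and the standard library are available. Lean on these libraries where they do the work, as an engineer would, in place of code of your own. Each camera call takes 0.05 s, during which the arm holds its last target. There are 200 camera calls.

## Working session

There is one attempt and no reset: what is moved stays moved. The work goes in short steps, Python scripts to look and compute and a tool call to move; the robot and the scene stay as the last step left them, time stands still between calls to the robot, and variables do not carry over. Pictures are saved under pics/ and viewed, at most 10 in all, crops included, and the job is handed in when it is done.

```bash
ls; mkdir -p pics
```

Run:
```python
from bench import arm, camrig, probe_bus
import cv2
s=probe_bus.read_state(); print(s)
for n in("scene","top"):
    cv2.imwrite(f"pics/{n}0.png",camrig.get_image(n)); c=camrig.get_calibration(n); print(n,c)
```

```text
bench.py
pics
{'clock': 0.0, 'joints': array([-9.87411250e-01,  3.85535220e-01,  6.58279944e-03, -5.38742368e-04,
       -1.19401672e+00, -2.58638695e-01]), 'joint_vel': array([-0.00201238,  0.00025235, -0.00169416, -0.00049597, -0.00132924,
       -0.00042778]), 'joint_efforts': array([-5.51287321e-04, -3.92291307e+01,  1.88401741e+01,  4.18622464e+00,
       -4.60368698e-03,  1.71310450e-05]), 'position': array([ 199.27877525, -591.7702178 ,  247.21170541]), 'ee_rot': array([-1.61562459e-01,  9.86861859e-01,  1.09385671e-03, -2.15491404e-04]), 'contact_force': array([-0.18356259, -0.20378042,  0.57508356]), 'wrist_torque': array([ 0.04241825, -0.0022513 ,  0.01658101]), 'grasp_force': 0.0, 'gripper_width': 85.58199166677726}
scene {'K': array([[478.69913124,   0.        , 272.79964944],
       [  0.        , 478.69913124, 207.77185606],
       [  0.        ,   0.        ,   1.        ]]), 'rvec': array([ 0.91206089,  2.6326609 , -0.86502414]), 'tvec': array([ 530.80513661, -183.44991197, 1249.5058135 ])}
top {'K': array([[423.58759977,   0.        , 277.75677038],
       [  0.        , 423.58759977, 201.69766047],
       [  0.        ,   0.        ,   1.        ]]), 'rvec': array([ 2.10635421, -2.15566722,  0.14147887]), 'tvec': array([ -64.95755383,  616.4901774 , 1023.81364585])}
```

View pics/top0.png

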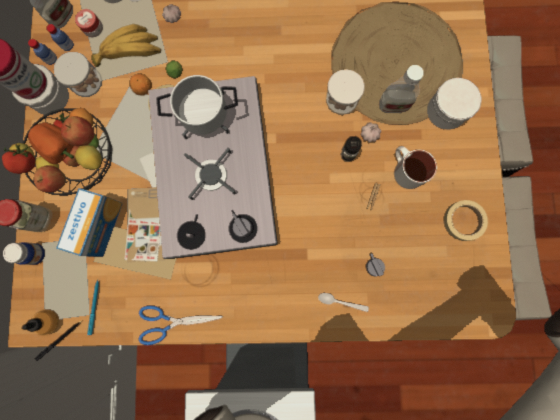

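View pics/scene0.png

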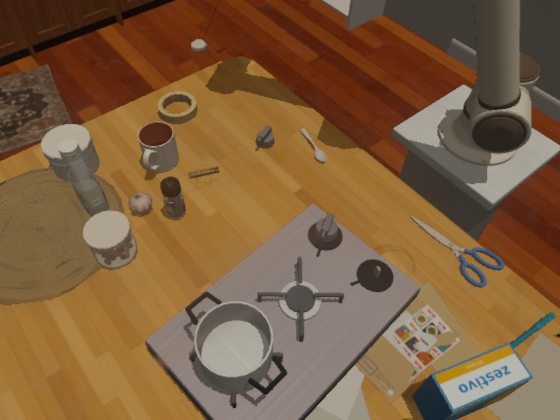

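The top view shows the loose knob near (375,267), the bare shaft near (191,235), the fitted knob near (242,228) and the jar near (351,149). The scene view shows the knob at (265,138), the shaft at (375,274) and the jar at (173,197). Next I'll enlarge crops for precise pixels.

Create h.py:
```python
import numpy as np, cv2
from scipy.spatial.transform import Rotation as R
from bench import arm, camrig, probe_bus
def crop(im,cx,cy,w=50,h=37,z=8):  # crop centre, half-size; tick grid each 10 px
    c=im[cy-h:cy+h,cx-w:cx+w]; c=cv2.resize(c,None,fx=z,fy=z,interpolation=cv2.INTER_CUBIC)
    for u in range(cx-w,cx+w):
        if u%10==0: x=int((u-cx+w+.5)*z); cv2.line(c,(x,0),(x,8),(0,255,255),1); cv2.putText(c,str(u),(x-10,20),0,.35,(0,255,255),1)
    for v in range(cy-h,cy+h):
        if v%10==0: y=int((v-cy+h+.5)*z); cv2.line(c,(0,y),(8,y),(0,255,255),1); cv2.putText(c,str(v),(10,y+4),0,.35,(0,255,255),1)
    return c
def ray(cal,uv,fish=False):
    K=cal["K"]; Rm=cv2.Rodrigues(cal["rvec"])[0]; t=np.ravel(cal["tvec"])
    p=np.array([(uv[0]-K[0,2])/K[0,0],(uv[1]-K[1,2])/K[1,1]])
    if fish:
        th=np.hypot(*p); d=np.r_[p/th*np.sin(th),np.cos(th)]
    else: d=np.r_[p,1]
    d=Rm.T@d; return -Rm.T@t,d/np.linalg.norm(d)
def atz(cal,uv,z,fish=False):
    o,d=ray(cal,uv,fish); return o+d*(z-o[2])/d[2]
def tri(rays):
    A=sum(np.eye(3)-np.outer(d,d) for o,d in rays); b=sum((np.eye(3)-np.outer(d,d))@o for o,d in rays)
    p=np.linalg.solve(A,b); return p,[np.linalg.norm(np.cross(d,p-o)) for o,d in rays]
def tool(p,s=None):
    s=s or probe_bus.read_state(); return R.from_quat(s["ee_rot"]).inv().apply(np.array(p)-s["position"])
```

Run:
```python
from h import *
t=cv2.imread("pics/top0.png");s=cv2.imread("pics/scene0.png")
a=[crop(t,375,265,33,24,12)[:296,:400]]
g=lambda im,x,y:cv2.resize(crop(im,x,y,33,25,12),(400,300),interpolation=cv2.INTER_AREA)
g=lambda im,x,y:crop(im,x,y,40,30,5)
cv2.imwrite("pics/c1.png",np.vstack([np.hstack([g(t,375,265),g(t,205,235)]),np.hstack([g(s,265,138),g(s,370,275)])]))
ct=camrig.get_calibration("top")
for n,uv,z in [("knob",(375.5,268),20),("nose",(372,254),28),("shaft",(191,235),85),("fit",(242,228),95),("jar",(351,148),105)]: print(n,atz(ct,uv,z).round())
```

```text
knob [ 444. -321.   20.]
nose [ 479. -313.   28.]
shaft [533. 132.  85.]
fit [546.   7.  95.]
jar [ 733. -261.  105.]
```

View pics/c1.png

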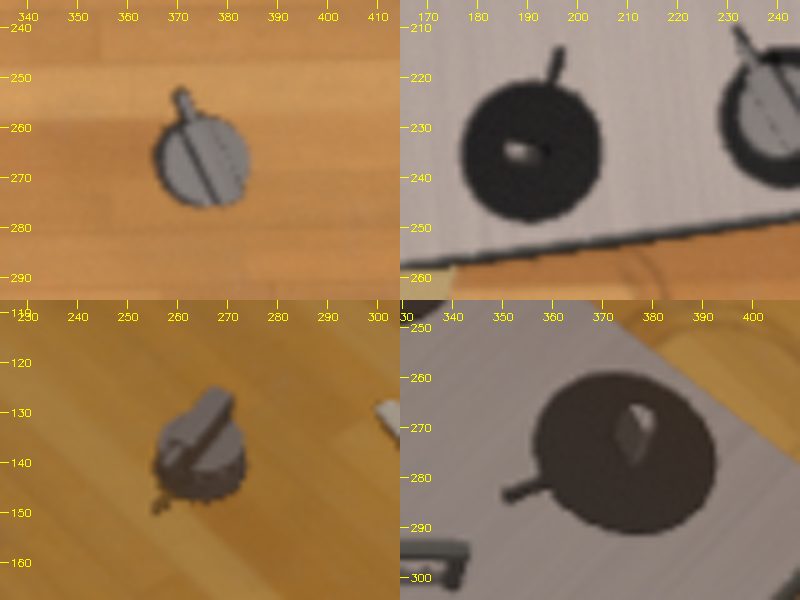

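The enlarged crops give, in the top view, knob roof centre (375,266.5), nose tip (370.5,252.5), plate centre (190.7,234.7) and rib tip (196.7,214.1). In the scene view the plate centre is about (374.5,275) and the rib tip (350,284).

Run:
```python
from h import *
ct=camrig.get_calibration("top");cs=camrig.get_calibration("scene")
# scene crop px -> u = cx-w + x/5 -.5
N=tri([ray(ct,(370.5,252.5)),ray(cs,(225+155/5-.5,108+(512-300)/5-.5))]);print("nose",N)
P=tri([ray(ct,(190.7,234.7)),ray(cs,(330+(625-400)/5-.5,245+(453-300)/5-.5))]);print("plate",P)
Rb=tri([ray(ct,(196.7,214.1)),ray(cs,(330+(503-400)/5-.5,245+(495-300)/5-.5))]);print("rib",Rb)
k=atz(ct,(375,266.5),20);print("knob",k)
n=atz(ct,(370.5,252.5),28); print(n,"yaw nose",np.degrees(np.arctan2(*(n-k)[1::-1])))
a,b=atz(ct,(335+17.6*2-.5,235+25.4-.5),38),atz(ct,(335+44-.5,235+41-.5),38);print("bar edge yaw",np.degrees(np.arctan2(*(a-b)[1::-1])),np.linalg.norm(a-b))
p=atz(ct,(190.7,234.7),58);r=atz(ct,(196.7,214.1),59);print(p,r,"rib yaw",np.degrees(np.arctan2(*(r-p)[1::-1])),np.linalg.norm(p-r))
s=probe_bus.read_state();M=R.from_quat(s["ee_rot"]).as_matrix();print(M.round(3));print("shift",tool([k[0],k[1],230]))
c=camrig.get_calibration("wrist");print(c["K"]);Rm=cv2.Rodrigues(c["rvec"])[0];print("cam in tool",M.T@(-Rm.T@np.ravel(c["tvec"])-s["position"]),(Rm@M).round(3))
```

```text
nose (array([ 483.77076508, -314.41033883,    1.55040447]), [np.float64(0.26484844625260806), np.float64(0.2648484462524573)])
plate (array([535.75196707, 137.69058233,  59.62217304]), [np.float64(0.5102151833311697), np.float64(0.5102151833313108)])
rib (array([586.8525059 , 122.40745785,  61.68912605]), [np.float64(0.9254141403733089), np.float64(0.9254141403732561)])
knob [ 447.79123985 -319.99375803   20.        ]
[ 482.78635177 -309.08668564   28.        ] yaw nose 17.31090749336387
bar edge yaw 26.851668788819413 43.24157111955767
[535.57508389 138.47214929  58.        ] [586.62925633 123.71396762  59.        ] rib yaw -16.122945693117202 53.15385640038711
[[-0.948 -0.319 -0.001]
 [-0.319  0.948  0.002]
 [ 0.     0.002 -1.   ]]
shift [-322.23093861  178.36715498   17.64095686]
[[325.1922621    0.         281.60982279]
 [  0.         325.1922621  205.68997436]
 [  0.           0.           1.        ]]
cam in tool [  75.96085927   -0.63433889 -126.46067575] [[ 0.001  1.    -0.   ]
 [-0.954  0.001 -0.298]
 [-0.298  0.     0.954]]
```

The rows are not in the units I measure in: shifts go in shares of 1000 mm and turns go in shares of 4 rad. I convert before sending: -322 mm / 1000 = -0.322, 178 mm / 1000 = 0.178.

Request:
{"api": "step_hand", "payload": {
  "deltas": [
    [-0.044, 0.024, 0.002, 0, 0, 0],
    [-0.088, 0.048, 0.004, 0, 0, 0],
    [-0.132, 0.072, 0.006, 0, 0, 0],
    [-0.176, 0.096, 0.008, 0, 0, 0],
    [-0.22, 0.12, 0.01, 0, 0, 0],
    [-0.264, 0.144, 0.012, 0, 0, 0],
    [-0.3, 0.166, 0.015, 0, 0, 0],
    [-0.32, 0.178, 0.017, 0, 0, 0],
    [-0.322, 0.178, 0.018, 0, 0, 0],
    [-0.322, 0.178, 0.018, 0, 0, 0]
  ]
}}

```text
clock: 1.1
position: [447.9, -320.4, 229.8]
ee_rot: [-0.162, 0.987, 0.0, -0.001]
contact_force: [-0.4, 0.5, 0.9]
gripper_width: 85.4
grasp_force: 0.0
```

Run:
```python
from h import *
s=probe_bus.read_state();im=camrig.get_image("wrist");c=camrig.get_calibration("wrist")
cv2.imwrite("pics/w1.png",im)
K=c["K"];Rm=cv2.Rodrigues(c["rvec"])[0]
d=Rm@np.array([447,-319,20])+np.ravel(c["tvec"]);th=np.arctan2(np.hypot(d[0],d[1]),d[2]);uv=K[:2,2]+K[0,0]*th*d[:2]/np.hypot(d[0],d[1]);print(uv)
u,v=uv.round().astype(int)
cv2.imwrite("pics/w1c.png",crop(im,u,v,66,50,6))
np.savez("w1.npz",**{k:c[k] for k in c})
```

```text
[283.88123393 179.72918954]
```

View pics/w1c.png

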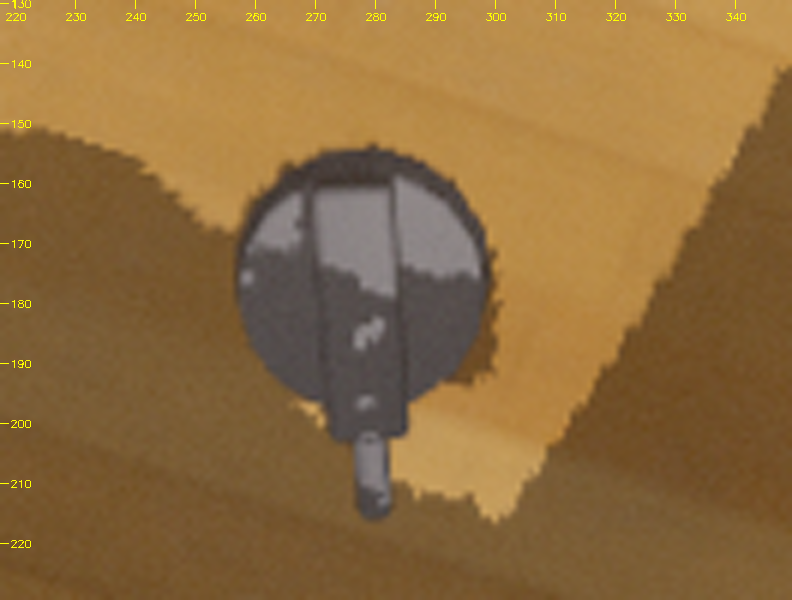

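The wrist crop shows the bar corners at crop pixels (313,188), (392,188), (330,437) and (408,435), and the nose tip at (374,518). The pointer points down in the image.

Run:
```python
from h import *
c=dict(np.load("w1.npz"));ct=camrig.get_calibration("top")
q=lambda x,y:(218+x/6-.5,130+y/6-.5)
cor=[atz(c,q(*p),38,True) for p in[(313,188),(392,188),(330,437),(408,435)]]
b0=(cor[0]+cor[1])/2;b1=(cor[2]+cor[3])/2
print("len",np.linalg.norm(b1-b0),"wid",np.linalg.norm(cor[0]-cor[1]),np.linalg.norm(cor[2]-cor[3]));ce=(b0+b1)/2;d=b1-b0;yaw=np.arctan2(d[1],d[0])
print("centre",ce,"yaw",np.degrees(yaw))
n=atz(c,q(374,513),28,True)-ce;print("nose r",np.hypot(*n[:2]),np.degrees(np.arctan2(n[1],n[0])))
print("roof tri",tri([ray(c,q(363,278),True),ray(ct,(375,266.5))]), "nose tri",tri([ray(c,q(374,518),True),ray(ct,(370.5,252.5))]))
s=probe_bus.read_state();M=R.from_quat(s["ee_rot"]).as_matrix();print("tool y ang",np.degrees(np.arctan2(M[1,1],M[0,1])),"shift",tool([ce[0],ce[1],0]))
```

```text
len 42.81232797017087 wid 13.033969231492804 13.299208545327785
centre [ 447.21604935 -325.69193201   38.        ] yaw 22.177470967443735
nose r 38.72700893491654 21.75491151500952
roof tri (array([ 4.48403342e+02, -3.24569277e+02,  8.14440673e-02]), [np.float64(0.8441415727724743), np.float64(0.8441415727724402)]) nose tri (array([ 483.61924957, -310.14135388,   26.81283798]), [np.float64(1.1324028599332785), np.float64(1.1324028599332934)])
tool y ang 108.61156220629591 shift [  1.56841612  -4.55697322 229.94772952]
```

Scaled: 190 mm / 1000 = 0.19, 182 mm / 1000 = 0.182, -0.063 rad / 4 = -0.0158.

Request:
{"api": "step_hand", "payload": {
  "deltas": [
    [0.0016, -0.0045, 0.045, 0, 0, -0.0158],
    [0.0016, -0.0045, 0.09, 0, 0, -0.0158],
    [0.0016, -0.0045, 0.135, 0, 0, -0.0158],
    [0.0016, -0.0045, 0.165, 0, 0, -0.0158],
    [0.0016, -0.0045, 0.182, 0, 0, -0.0158],
    [0.0016, -0.0045, 0.19, 0, 0, -0.0158],
    [0.0016, -0.0045, 0.19, 0, 0, -0.0158]
  ],
  "finger_gap": 45
}}

```text
clock: 1.85
position: [446.7, -326.3, 39.5]
ee_rot: [-0.192, 0.981, 0.0, -0.001]
contact_force: [0.3, 0.5, 0.5]
gripper_width: 45.2
grasp_force: 0.0
```

Request:
{"api": "step_hand", "payload": {
  "deltas": [
    [0, 0, 0, 0, 0, 0],
    [0, 0, 0, 0, 0, 0],
    [0, 0, 0, 0, 0, 0],
    [0, 0, 0, 0, 0, 0],
    [0, 0, 0, 0, 0, 0],
    [0, 0, 0, 0, 0, 0],
    [0, 0, 0, 0, 0, 0]
  ],
  "finger_gap": 0
}}

```text
clock: 2.55
position: [448.5, -326.1, 41.7]
ee_rot: [-0.193, 0.981, -0.001, 0.001]
contact_force: [-1.0, -0.4, 6.2]
gripper_width: 12.2
grasp_force: 61.0
```

Run:
```python
from h import *
im=camrig.get_image("wrist");np.savez("w2.npz",**camrig.get_calibration("wrist"));s=probe_bus.read_state();print(R.from_quat(s["ee_rot"]).as_matrix().round(4))
cv2.imwrite("pics/w2.png",im)
```

```text
[[-0.9255 -0.3788  0.002 ]
 [-0.3788  0.9255 -0.0013]
 [-0.0013 -0.002  -1.    ]]
```

View pics/w2.png

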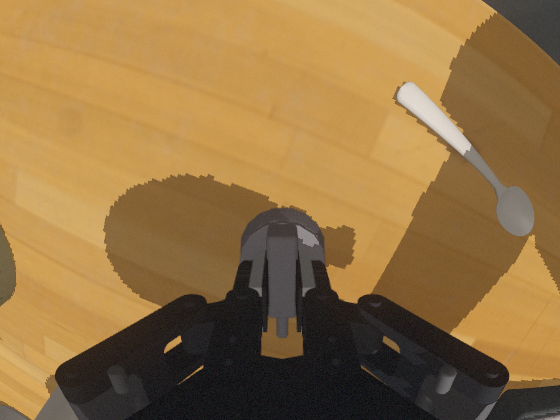

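The knob's bar sits between the pads at about (283,260), with the nose at (283,330): a good grasp. I'll lift and carry it past the shaft so the wrist camera can see the shaft.

Scaled: -142 mm / 1000 = -0.142, -135 mm / 1000 = -0.135.

Request:
{"api": "step_hand", "payload": {
  "deltas": [
    [0, 0, -0.025, 0, 0, 0],
    [0, 0, -0.065, 0, 0, 0],
    [0, 0, -0.105, 0, 0, 0],
    [0, 0, -0.135, 0, 0, 0],
    [0, 0, -0.142, 0, 0, 0],
    [0, 0, -0.142, 0, 0, 0]
  ]
}}

```text
clock: 3.2
position: [448.2, -325.5, 183.5]
ee_rot: [-0.193, 0.981, -0.001, 0.001]
contact_force: [0.2, 0.5, -1.2]
gripper_width: 12.2
grasp_force: 60.2
```

Request:
{"api": "step_hand", "payload": {
  "deltas": [
    [-0.025, 0.028, 0, 0, 0, 0.015],
    [-0.06, 0.068, 0, 0, 0, 0.04],
    [-0.092, 0.105, 0, 0, 0, 0.065],
    [-0.124, 0.141, 0, 0, 0, 0.09],
    [-0.155, 0.176, 0, 0, 0, 0.1125],
    [-0.186, 0.212, 0, 0, 0, 0.1325],
    [-0.217, 0.247, 0, 0, 0, 0.15],
    [-0.248, 0.282, 0, 0, 0, 0.1675],
    [-0.279, 0.317, 0, 0, 0, 0.1675],
    [-0.3, 0.341, 0, 0, 0, 0.1675]
  ]
}}

```text
clock: 4.2
position: [596.1, 106.2, 179.6]
ee_rot: [0.14, 0.99, -0.001, -0.002]
contact_force: [1.1, -0.5, -0.4]
gripper_width: 12.3
grasp_force: 60.2
```

Request:
{"api": "step_hand", "payload": {
  "deltas": [
    [-0.008, 0.013, 0, 0, 0, 0],
    [-0.008, 0.013, 0, 0, 0, 0],
    [-0.008, 0.013, 0, 0, 0, 0]
  ]
}}

```text
clock: 4.5
position: [606.6, 113.5, 180.0]
ee_rot: [0.141, 0.99, -0.001, -0.002]
contact_force: [-0.4, -0.4, -0.9]
gripper_width: 12.6
grasp_force: 60.2
```

Run:
```python
from h import *
im=camrig.get_image("wrist");np.savez("w3.npz",**camrig.get_calibration("wrist"));s=probe_bus.read_state();print(s["position"],R.from_quat(s["ee_rot"]).as_matrix().round(4))
cv2.imwrite("pics/w3.png",im)
```

```text
[606.6793493  113.02138257 180.61589082] [[-0.9602  0.2792 -0.0034]
 [ 0.2792  0.9602 -0.0011]
 [ 0.003  -0.002  -1.    ]]
```

View pics/w3.png

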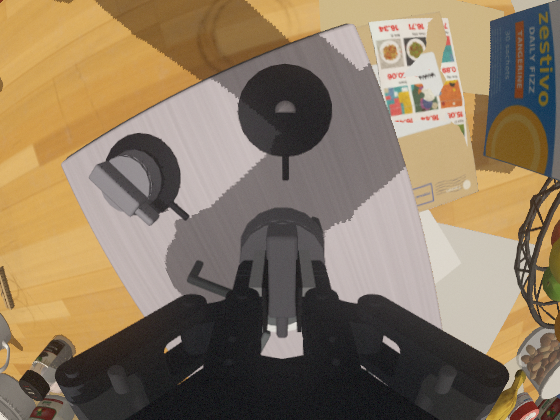

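The view shows the bare plate centred near (285,111) with the D-tip at (285,106) and the rib to (285,179). The held knob's skirt arc is around (283,208). I'll enlarge both.

Run:
```python
from h import *
im=cv2.imread("pics/w3.png")
a=crop(im,285,122,48,62,4);b=crop(im,283,250,48,50,4)
a=cv2.resize(im[58:186,235:337],None,fx=4,fy=4,interpolation=cv2.INTER_CUBIC)
o=np.zeros((512,796,3),np.uint8);o[:512,:408]=a
b=cv2.resize(im[200:328,236:333],None,fx=4,fy=4,interpolation=cv2.INTER_CUBIC);b=cv2.convertScaleAbs(b,alpha=1.8,beta=20);o[:512,408:796]=b
cv2.imwrite("pics/w3c.png",o)
```

```text
(no output)
```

View pics/w3c.png

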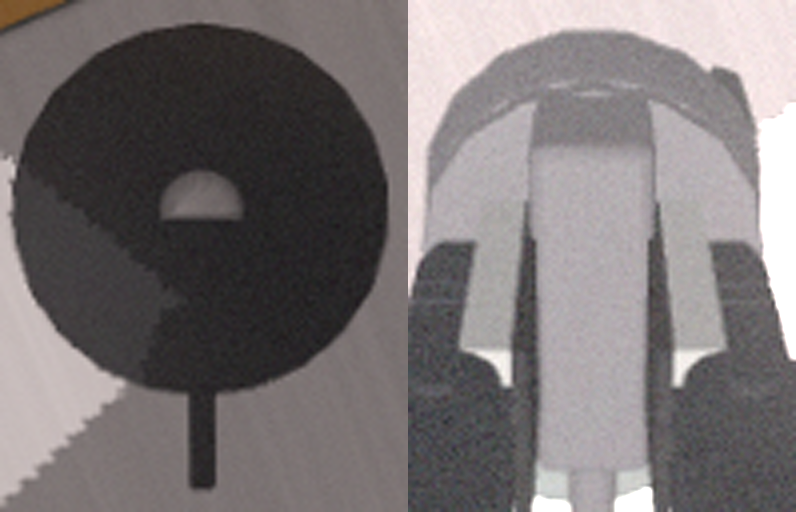

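Create m3.py:
```python
from h import *
c=dict(np.load("w3.npz"));pos=np.array([606.68,113.02,180.62]);
M=np.array([[-0.9602,0.2792,-0.0034],[0.2792,0.9602,-0.0011],[0.003,-0.002,-1.]])
A=lambda x,y:(235+(x+.5)/4-.5,58+(y+.5)/4-.5)
B=lambda x,y:(236+(x-408+.5)/4-.5,200+(y+.5)/4-.5)
Z=lambda q,z:atz(c,q,z,True)
pc=(Z(A(12,208),57)+Z(A(387,208),57)+Z(A(199.5,24),57)+Z(A(199.5,393),57))/4
pc=np.array([(Z(A(12,208),58)+Z(A(387,208),58))[i]/2 for i in range(3)]);v=(Z(A(200,24),58)+Z(A(200,393),57))/2
rib=Z(A(202,488),58)
print("plate lr",pc,"tb",v,"rib",rib)
d=(rib-v)[:2];print("dist",np.hypot(*d),"rib yaw",np.degrees(np.arctan2(d[1],d[0])))
fl=Z(A(202,219),85);f1,f2=Z(A(160,219),85),Z(A(244,219),85);e=f2-f1
print("flat",fl,"yaw",np.degrees(np.arctan2(e[1],e[0]))-90,np.hypot(*e[:2]));r=np.radians(-16.1)
print("D top",Z(A(202,170),85),"axis",fl-1.5*np.array([np.cos(r),np.sin(r),0]))
print("tri with top D/plate heights:")
T=lambda p:M.T@(p-pos)
zb=138.9
pts=[T(Z(B(*p),zb+38)) for p in[(532,148),(653,148),(541,468),(648,468)]];print(np.round(pts,1),"bar centre",np.mean(pts,0))
print("skirt rear under",T(Z(B(592,30),zb)),"roof rear",T(Z(B(592,88),zb+20)))
print("nose sides @28",[T(Z(B(*p),zb+30)).round(1) for p in[(572,475),(617,475)]])
print("skirt L/R",T(Z(B(427,190),zb+10)),T(Z(B(758,190),zb+10)))
```

```bash
python3 m3.py
```

```text
plate lr [535.42598916 135.42589036  58.        ] tb [536.11951927 135.30679861  57.5       ] rib [588.46636252 120.60938695  58.        ]
dist 54.371002447296036 rib yaw -15.683136963203143
flat [537.65704427 134.98475315  85.        ] yaw -16.04923338986667 14.166574122430442
D top [529.61027552 137.30882461  85.        ] axis [536.21587554 135.40072513  85.        ]
tri with top D/plate heights:
[[ 20.9  -6.9   3.8]
 [ 20.9   6.3   3.8]
 [-22.1  -6.6   3.7]
 [-22.1   6.6   3.6]] bar centre [-0.59044496 -0.14336012  3.71858907]
skirt rear under [22.26562634 -0.32886249 41.78705321] roof rear [21.227663   -0.33482616 21.78373745]
nose sides @28 [array([-29.2,  -2.9,  11.6]), array([-29.2,   3. ,  11.6])]
skirt L/R [  2.88797783 -22.46431055  31.77400563] [ 2.95501652 21.95572422 31.6851139 ]
```

Scaled: 74.8 mm / 1000 = 0.0748, 70 mm / 1000 = 0.07.

Request:
{"api": "step_hand", "payload": {
  "deltas": [
    [0.02, 0.0005, 0, 0, 0, 0],
    [0.05, 0.0013, 0, 0, 0, 0],
    [0.07, 0.0019, 0.01, 0, 0, 0],
    [0.0748, 0.0019, 0.025, 0, 0, 0],
    [0.0748, 0.0019, 0.04, 0, 0, 0],
    [0.0748, 0.0019, 0.047, 0, 0, 0],
    [0.0748, 0.0019, 0.047, 0, 0, 0],
    [0.0748, 0.0019, 0.047, 0, 0, 0]
  ]
}}

```text
clock: 5.35
position: [536.8, 136.0, 135.7]
ee_rot: [0.141, 0.99, 0.0, 0.0]
contact_force: [0.1, 0.6, -0.2]
gripper_width: 12.4
grasp_force: 60.2
```

Run:
```python
from h import *
s=probe_bus.read_state();p=s["position"];M=R.from_quat(s["ee_rot"]).as_matrix()
print(p,M.round(4),s["contact_force"]);print("residual",M.T@(np.array([536.15,135.4,p[2]])-p)-[-.8,-.15,0])
```

```text
[536.81737352 135.9797835  135.6631665 ] [[-9.603e-01  2.791e-01  5.000e-04]
 [ 2.791e-01  9.603e-01  0.000e+00]
 [-5.000e-04  1.000e-04 -1.000e+00]] [ 0.11187762  0.58984975 -0.21507644]
residual [ 1.27905082e+00 -5.92998336e-01 -3.25510151e-04]
```

Scaled: 11 mm / 1000 = 0.011, 8 mm / 1000 = 0.008.

Request:
{"api": "step_hand", "payload": {
  "deltas": [
    [0.0007, -0.0004, 0.004, 0, 0, 0],
    [0.0007, -0.0004, 0.008, 0, 0, 0],
    [0.0007, -0.0004, 0.011, 0, 0, 0],
    [0.0007, -0.0004, 0.011, 0, 0, 0]
  ]
}}

```text
clock: 5.75
position: [535.4, 136.1, 123.8]
ee_rot: [0.141, 0.99, -0.0, -0.0]
contact_force: [-0.6, -0.3, -0.7]
gripper_width: 12.6
grasp_force: 60.2
```

Run:
```python
from h import *
P=[];F=[];T=[]
for n in("wrist","scene","wrist","wrist","wrist","wrist"):
    im=camrig.get_image(n)
    if n=="scene": cv2.imwrite("pics/s4.png",im)
    s=probe_bus.read_state();P.append(s["position"]);F.append(s["contact_force"]);T.append(s["wrist_torque"])
p=np.mean(P,0);M=R.from_quat(s["ee_rot"]).as_matrix();print(p,np.std(P,0),np.mean(F,0),np.mean(T,0));print("residual",M.T@(np.array([536.15,135.4,p[2]])-p)-[-.8,-.15,0])
```

```text
[535.8036254  136.28121696 124.33459896] [0.07454675 0.06081222 0.14934855] [0.0506474  0.12388183 0.16082571] [0.00268814 0.00216679 0.01043671]
residual [ 2.21952094e-01 -5.99919532e-01 -4.83540917e-05]
```

Scaled: 5 mm / 1000 = 0.005, 3 mm / 1000 = 0.003.

Request:
{"api": "step_hand", "payload": {
  "deltas": [
    [0.0002, -0.0005, 0.001, 0, 0, 0],
    [0.0002, -0.0005, 0.003, 0, 0, 0],
    [0.0002, -0.0005, 0.005, 0, 0, 0],
    [0.0002, -0.0005, 0.005, 0, 0, 0]
  ]
}}

```text
clock: 6.45
position: [535.2, 135.7, 118.9]
ee_rot: [0.141, 0.99, -0.0, -0.0]
contact_force: [0.9, 0.2, -0.2]
gripper_width: 12.4
grasp_force: 60.2
```

Request:
{"api": "step_hand", "payload": {
  "deltas": [
    [0, 0, 0.002, 0, 0, 0],
    [0, 0, 0.004, 0, 0, 0],
    [0, 0, 0.004, 0, 0, 0]
  ]
}}

```text
clock: 6.75
position: [535.2, 135.7, 114.9]
ee_rot: [0.141, 0.99, -0.0, -0.0]
contact_force: [0.6, 0.1, -0.1]
gripper_width: 12.4
grasp_force: 60.2
```

Run:
```python
from h import *
P=[];F=[];T=[]
for n in range(4):
    camrig.get_image("wrist");s=probe_bus.read_state();P.append(s["position"]);F.append(s["contact_force"]);T.append(s["wrist_torque"])
p=np.mean(P,0);M=R.from_quat(s["ee_rot"]).as_matrix();print(p,"F tool",M.T@np.mean(F,0),M.T@np.mean(T,0));print("residual",M.T@(np.array([536.15,135.4,p[2]])-p)-[-.8,-.15,0])
```

```text
[535.3957991  135.79611259 115.25417116] F tool [-0.07897039 -0.07673165  0.45016343] [-0.00953331  0.00079731  0.02766994]
residual [-3.46705576e-02 -2.04383637e-02  8.02132513e-05]
```

No force with the knob about 11 mm onto the shaft, so it's sliding on cleanly. Continuing down and pressing.

Scaled: 5 mm / 1000 = 0.005, 4 mm / 1000 = 0.004.

Request:
{"api": "step_hand", "payload": {
  "deltas": [
    [0, 0, 0.002, 0, 0, 0],
    [0, 0, 0.004, 0, 0, 0],
    [0, 0, 0.005, 0, 0, 0],
    [0, 0, 0.005, 0, 0, 0],
    [0, 0, 0.005, 0, 0, 0]
  ]
}}

```text
clock: 7.45
position: [535.4, 135.8, 110.3]
ee_rot: [0.141, 0.99, -0.0, -0.0]
contact_force: [-0.4, 0.0, -0.7]
gripper_width: 12.1
grasp_force: 60.2
```

Request:
{"api": "step_hand", "payload": {
  "deltas": [
    [0, 0, 0.002, 0, 0, 0],
    [0, 0, 0.004, 0, 0, 0],
    [0, 0, 0.006, 0, 0, 0],
    [0, 0, 0.008, 0, 0, 0],
    [0, 0, 0.009, 0, 0, 0],
    [0, 0, 0.009, 0, 0, 0]
  ]
}}

```text
clock: 8.05
position: [535.8, 135.9, 103.5]
ee_rot: [0.14, 0.99, 0.0, 0.001]
contact_force: [-3.3, -1.4, 13.2]
gripper_width: 12.1
grasp_force: 62.1
```

Run:
```python
from h import *
P=[];F=[]
for n in range(4):
    camrig.get_image("wrist");s=probe_bus.read_state();P.append(s["position"]);F.append(s["contact_force"])
print(np.mean(P,0),np.mean(F,0))
```

```text
[535.82039895 135.92596552 103.48869105] [-3.97936412 -0.54398098 12.83765765]
```

Scaled: 2 mm / 1000 = 0.002, 1 mm / 1000 = 0.001.

Request:
{"api": "step_hand", "payload": {
  "deltas": [
    [0, 0, 0.001, 0, 0, 0],
    [0, 0, 0.002, 0, 0, 0],
    [0, 0, 0.002, 0, 0, 0],
    [0, 0, 0.002, 0, 0, 0]
  ]
}}

```text
clock: 8.65
position: [536.0, 135.9, 103.2]
ee_rot: [0.14, 0.99, 0.0, 0.001]
contact_force: [-8.1, -0.3, 22.1]
gripper_width: 12.4
grasp_force: 63.2
```

Run:
```python
from h import *
P=[];F=[]
for n in range(4):
    im=camrig.get_image("scene" if n==3 else "wrist");s=probe_bus.read_state();P.append(s["position"]);F.append(s["contact_force"])
print(np.mean(P,0),np.mean(F,0))
cv2.imwrite("pics/s5.png",crop(im,360,260,66,50,6))
```

```text
[535.99187068 135.91849391 103.24571817] [-7.71875618 -0.76226562 22.11393344]
```

View pics/s5.png

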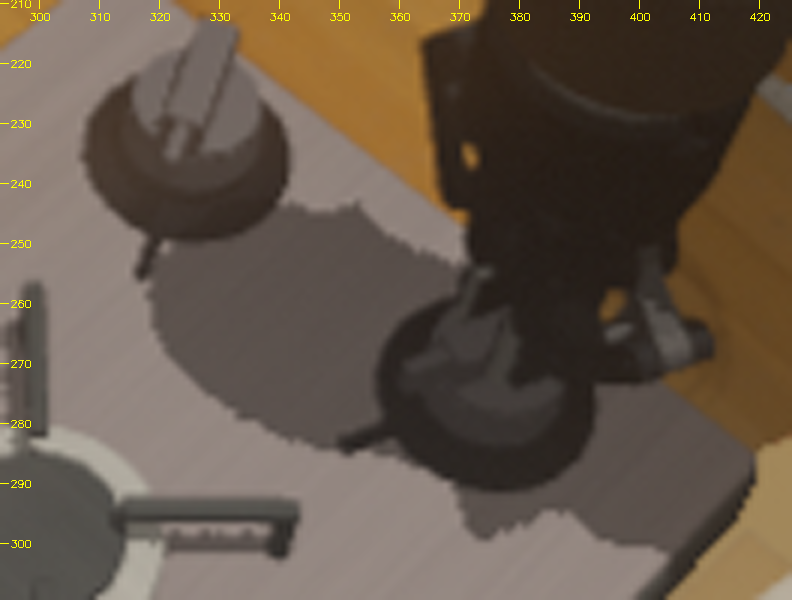

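The scene crop shows the knob down on the base plate's centre at about (375,275), with its pointer along the rib at (350,283). The last 2 mm of push moved it only 0.25 mm and raised the force to 22 N, so it is at the hard stop. Handing in.

```bash
python3 -c "
from bench import arm, camrig, probe_bus
print(arm.job_done())"
```

```text
the job is handed in; nothing more can be done
None
```

I seated the knob on the D-shaft with its pointer along the rib. The job is handed in with the gripper still holding it and pressing it against the hard stop at about 22 N; no verdict was returned.

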